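# Pull the battery cassette of the bench tester

### The job

The bench tester's batteries are to be checked. Raise the tester's stiff lid by its bar until it stands upright and leave it there; then pinch the two side catches of the battery cassette together, lift the cassette straight out, and finish while still holding it level and still in the gripper, both catches squeezed, its underside some 5 cm or more above the tester's rim and nothing else carrying it. Leave the loose things beside the tester where they are.

Things in the scene. Friction and masses are not known exactly. Their poses are not given: they have to be found in the camera images.
- tester: Grey rectangular instrument housing, fixed to the bench, 160 (x) x 210 (y) x 66 mm high, walls 5 mm, with a lid on top. Origin: centre of its underside on the bench; x points to the hinge side (away from the robot), z up. Its rim is 66 mm above the bench. Inside, under the lid, lies a bare level aluminium deck, 36 mm above the bench.
- bay (a point): Centre of the cassette's bay, a rectangular opening of 63 (x) x 59 (y) mm in the deck, at deck height; in the tester's frame x = -25, y = 0, z = 36 mm.
- lid (a joint): Lid angle about its far-edge hinge in rad: 0 shut, 1.57 upright, 2.2 the stop. It starts at 0 to 0.3. The hinge is stiff: the lid stays where it is left; raising it takes about 3 N at the bar.
- lid_hinge (a point): Point on the hinge line, in the middle; tester frame x = 75, z = 67 mm. The hinge line runs along the tester's y. The lid plate is 6 mm thick and reaches 153 mm from the hinge.
- lid_bar (a point): Middle of the lid's round steel bar, 9 mm thick, 100 mm long, parallel to the hinge and 195 mm from it. Two side arms hold it 42 mm beyond the lid's near edge: a finger fits between. Pinched from above across the bar, it turns between the fingers as the lid rises. With the lid upright the bar is topmost, 262 mm above the bench.
- cassette: Loose grey battery cassette, about 0.25 kg, 60 (x) x 56 (y) x 46 mm high, two bare cells on top. Origin: centre of its underside; axes as the tester's when seated. Seated, its underside is 12 mm and its top 58 mm above the bench (22 mm above the deck), with 1.5 mm of play. Noses on the catches hold it under the deck until squeezed. Pinch the catches from above, closing along y.
- catch_left (a joint): Inward travel in m of the black catch on the +y side: 0 sprung out, 0.007 fully squeezed against its stop; above about 0.004 its nose comes clear of the deck. Spring 2.4 N at rest, 5.2 N fully in; a grip of 20 to 30 N squeezes both to the stop and holds the cassette.
- catch_right (a joint): The same for the catch on the -y side.
- catch_left_pad (a point): Centre of the outer face of the +y catch; the tab is 24 mm wide along x and stands from the deck to 22 mm above it. This point is 12 mm above the deck when seated, 36 mm above the cassette's underside. The outer faces are 57 mm apart at rest, 43 mm squeezed.
- catch_right_pad (a point): The same on the -y catch.
- bearing: Loose ball bearing, 35 mm across, 11 mm high, beside the tester; origin: centre of its underside. A bystander.
- impeller: Loose black impeller, 56 mm across, 17 mm high, beside the tester; origin: centre of its underside. A bystander.
- thread_lock: Small red bottle with a white nozzle, 32 mm across, 102 mm high, standing beside the tester; origin: centre of its underside. A bystander.
- wrench: Loose spanner, 176 mm long, 29 mm wide, 10 mm high, lying to the left of the tester; origin: centre of its underside. A bystander.
- post_foot (a point): Foot of a slim green upright post, 30 mm square and 0.8 m tall, fixed at the bench's near left corner; the arm must keep clear of it: 0.52 m from the base axis, so draw the tool in to about 0.3 m to swing past it.
Mind the look-alikes: they are no part of the job. There is more than one size of the cassette; the one meant has the size given above.

How it is judged:
By the outcome, as a careful person would: the job done as asked, in the order asked, and still so for the second after the job is handed in, while the arm keeps its last pose, push and grip.
It also fails if it takes over 64 s, if anything falls off the work surface, if the arm or the gripper's body presses on something with over 40 N, if the wrist force passes 120 N, or if a joint passes its speed limit or range.

### The arm

A 6-joint arm with a two-finger parallel gripper is mounted at the origin on a cart in front of the work surface, level with it; the furniture and walls round the work are solid. World frame = base frame: x ahead of the robot, y to its left, z up, the work surface at z = 0. Lengths are in m, angles in rad, forces in N, time in s.
With the tool pointing down it reaches from about 0.25 to 0.85 m from the base axis. Payload 12.5 kg.
Tool frame: the origin (TCP) lies midway between the tips of the shut fingers; the grasp point (between the pads) lies 19 mm behind it; x points along the fingers, z is the direction in which the jaws open and shut, and the axes are right-handed (so a half turn about x gives the same grasp; the last joint's range is limited). The gripper opens to 93 mm and grips with 3 to 60 N. Pads are 15 mm wide; open, the fingers measure 128 mm over their backs; the gripper's body (75 mm by 188 mm) begins 65 mm behind the grasp point.
Start: joints at [-0.085, 0.351, 1.652, -0, 1.139, -0.085], TCP at [0.55, 0, 0.219] pointing down, gripper open.
Joint ranges: [-2.75, 2.75], [-0.79, 2.1], [0.01, 2.65], [-1.57, 4.71], [0.07, 3.14], [-2.87, 2.87]. Speed limits (rad/s): [2.22, 2.22, 2.79, 3.14, 3.14, 3.14].

### API

Orientations are given as a unit quaternion [w, x, y, z].
In Python, from plant import arm, viewer gives the robot as it stands. The module is installed in compiled form; this text tells all that it offers. Calls block until the motion is done:
- arm.move_to(position, orientation): joint-space move of the TCP to a pose.
- arm.servo_line(position, frame=None, max_speed=0.15): straight line of the TCP; frame=None keeps the orientation; max_speed is the mean speed in m/s.
- arm.move_joints(angles): joint-space move.
- arm.move_gripper(opening): finger opening in m; the grip force is fixed at half the most; returns when the fingers have stopped.
- arm.pause(seconds).
- arm.solve_ik(position, orientation): joint angles nearest the present ones, or None.
- arm.observe(): the state.
- viewer.read_camera(name): name is "scene" or "side" or "wrist"; returns a dict with "img" (400x640x3 uint8, red, green, blue), "camera_matrix" (3x3 intrinsics, pixels), "rvec" (rotation vector, rad) and "tvec" (3), from world to camera coordinates, as OpenCV has them. Camera axes: x right, y down, z forward; pixel columns grow to the right and rows downward; lengths in m; the calibration is good to about 2 mm. The wrist camera is an equidistant fisheye: a pixel r from the principal point sees the ray r / f radians off the axis. A picture is of the moment at which its call begins. There is no depth.
A pose or a line that the arm cannot do raises arm.Unreachable and nothing moves.
- arm.job_done(): hands the job in, once; it reports no verdict.
The state is a dict: "clock": time; "qpos": joint angles; "dq": joint speeds; "joint_efforts": joint torques, N m; "position": TCP position; "orientation": TCP orientation; "force": force on the tool from outside, world axes, zero at the start; "moment": the same for the moment, N m; "width": finger opening in m.
Only numpy, scipy, OpenCV 4.12 (cv2) and the standard library are available. Lean on these libraries where they do the work, as an engineer would, in place of code of your own. Each camera call takes 0.05 s, during which the arm holds its last target.

## Working session

There is one attempt and no reset: what is moved stays moved. The work goes in short steps, each a Python script; the robot and the scene stay as the last script left them, time stands still between calls to the robot, and variables do not carry over. Pictures are saved under pics/ and viewed, and the job is handed in when it is done.

```bash
mkdir -p pics; ls; python3 - <<'E'
from plant import arm, viewer
import cv2,numpy as np
for n in ["scene","side","wrist"]:
    d=viewer.read_camera(n)
    cv2.imwrite(f"pics/{n}0.png",d["img"][:,:,::-1])
    R=cv2.Rodrigues(np.array(d["rvec"]))[0]
    print(n,np.array(d["camera_matrix"]).round(1).tolist(),(-R.T@np.array(d["tvec"]).ravel()).round(3))
s=arm.observe();print(s)
E
```

```text
pics
scene [[496.9, 0.0, 320.2], [0.0, 496.9, 200.9], [0.0, 0.0, 1.0]] [ 0.037 -0.734  0.787]
side [[424.4, 0.0, 326.7], [0.0, 424.4, 203.0], [0.0, 0.0, 1.0]] [0.34  1.293 0.498]
wrist [[309.7, 0.0, 321.5], [0.0, 309.7, 197.6], [0.0, 0.0, 1.0]] [0.55  0.071 0.384]
{'clock': 0.15, 'qpos': array([-8.45871440e-02,  3.51091890e-01,  1.65222476e+00, -3.47840011e-05,
        1.13908390e+00, -8.45636114e-02]), 'dq': array([-1.09217122e-05, -2.37601731e-03, -2.61611832e-03, -9.70985669e-04,
       -8.04762841e-04,  1.33085492e-04]), 'joint_efforts': array([ 9.91285888e-04, -4.97462654e+01, -2.85344088e+01,  6.99646957e-02,
        2.45898723e-02, -7.18797719e-05]), 'position': array([5.49763036e-01, 4.39379572e-05, 2.18256257e-01]), 'orientation': array([7.06821166e-01, 1.61709604e-05, 7.07392281e-01, 9.83153962e-06]), 'force': array([0.76403087, 0.18209866, 0.33405483]), 'moment': array([0.02228069, 0.04552534, 0.0100807 ]), 'width': 0.09306994800105677}
```

View pics/scene0.png

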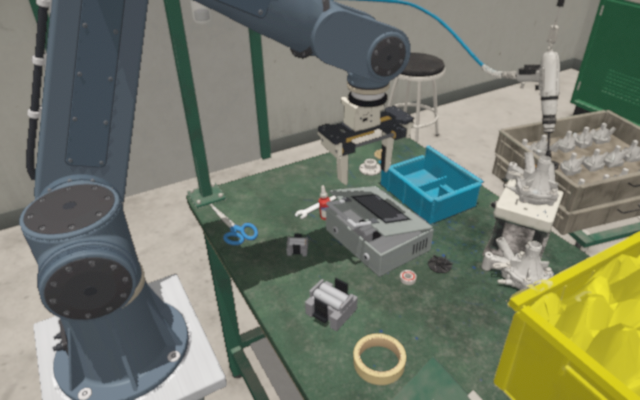

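View pics/side0.png

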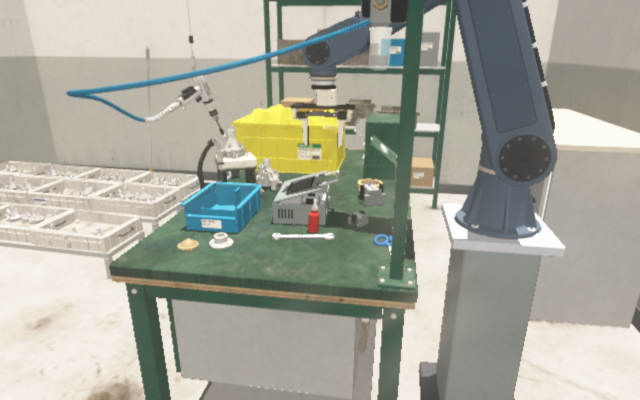

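View pics/wrist0.png

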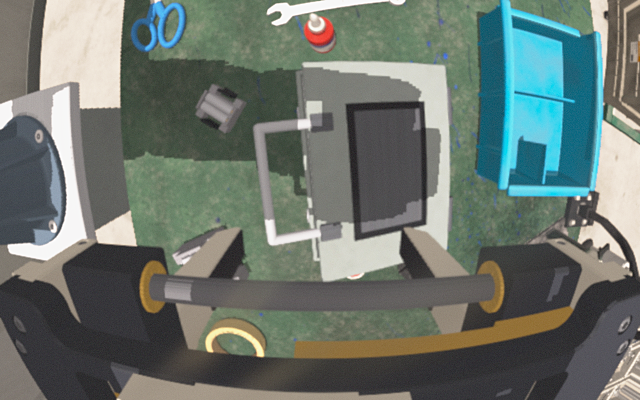

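The wrist view shows the lid with its U-shaped bar (bar from about (258,128) to (272,243)). The tester sits at about (375,165). Look-alikes: a small cassette at wrist (220,107) / scene (297,245), and a larger one at scene (330,300). The one I want is hidden under the lid, seated in the tester at scene (380,228). Next I'll take close crops to get the pose.

```bash
python3 - <<'E'
import cv2
w=cv2.imread("pics/wrist0.png");s=cv2.imread("pics/scene0.png");d=cv2.imread("pics/side0.png")
cv2.imwrite("pics/w0c.png",cv2.resize(w[40:290,235:465],None,fx=2.4,fy=2.4,interpolation=cv2.INTER_CUBIC))
cv2.imwrite("pics/s0c.png",cv2.resize(s[170:330,280:480],None,fx=3.5,fy=3.5,interpolation=cv2.INTER_CUBIC))
cv2.imwrite("pics/d0c.png",cv2.resize(d[150:250,250:400],None,fx=5,fy=5,interpolation=cv2.INTER_CUBIC))
E
```

```text
(no output)
```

View pics/w0c.png

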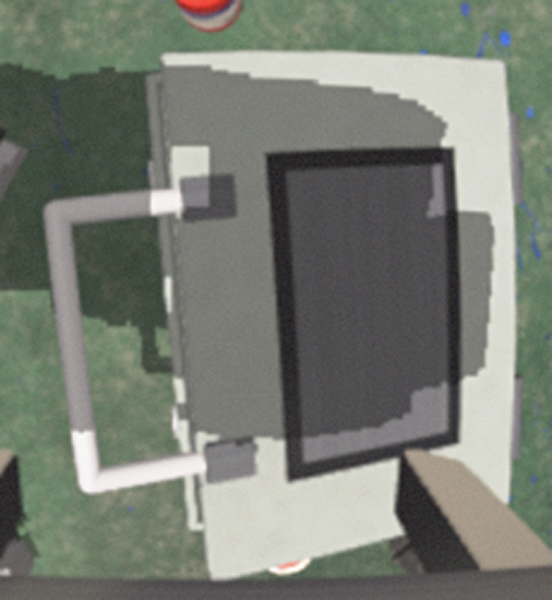

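View pics/s0c.png

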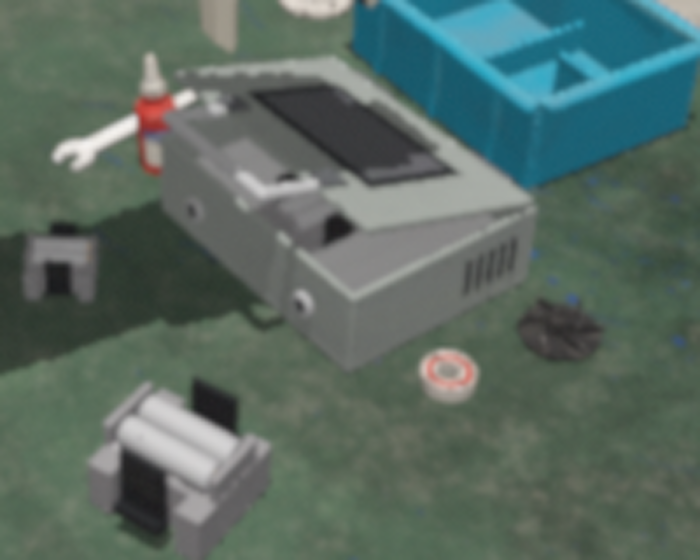

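View pics/d0c.png

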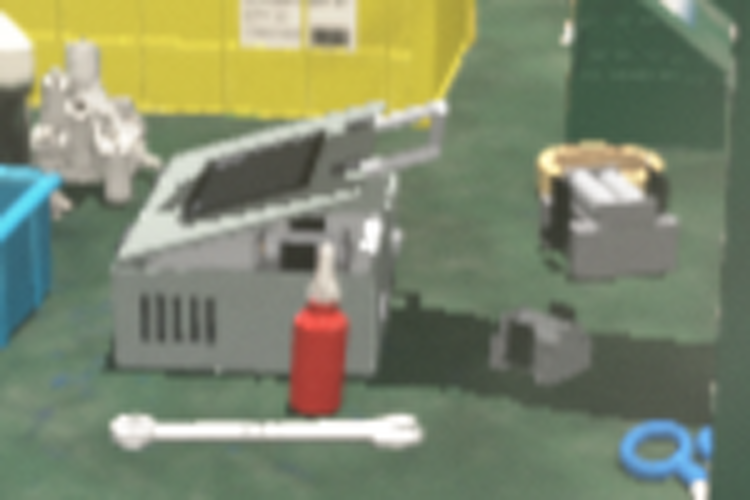

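```bash
cat > h.py <<'E'
from plant import arm, viewer
import cv2,numpy as np
from scipy.spatial.transform import Rotation as Ro
from scipy.optimize import least_squares
def proj(d,P,fish):
    P=np.atleast_2d(np.asarray(P,float)).reshape(-1,1,3)
    K=np.array(d["camera_matrix"],float);r=np.array(d["rvec"],float).reshape(3,1);t=np.array(d["tvec"],float).reshape(3,1)
    if fish: return cv2.fisheye.projectPoints(P,r,t,K,np.zeros(4))[0].reshape(-1,2)
    return cv2.projectPoints(P,r,t,K,None)[0].reshape(-1,2)
def tw(p,x,y,yaw):
    return Ro.from_euler('z',yaw).apply(np.atleast_2d(p)/1000.)+[x,y,0]
def lid(p_r,yy,th,n=0): # distance from hinge, tester y, angle, mm
    return [75-p_r*np.cos(th)+n*np.sin(th), yy, 67+p_r*np.sin(th)+n*np.cos(th)]
def quat(yaw, pitch=0):
    # tool x down, tool z along world dir at angle yaw ; pitch tilts
    X=np.array([0,0,-1.]);Z=np.array([np.cos(yaw),np.sin(yaw),0]);Y=np.cross(Z,X)
    q=Ro.from_matrix(np.c_[X,Y,Z]).as_quat();return [q[3],q[0],q[1],q[2]]
def snap(n,f,crop=None,s=1):
    d=viewer.read_camera(n);im=d["img"][:,:,::-1]
    cv2.imwrite("pics/"+f+"_raw.png",im)
    if crop: a,b,c,e=crop;im=im[b:e,a:c]
    cv2.imwrite("pics/"+f+".png",cv2.resize(np.ascontiguousarray(im),None,fx=s,fy=s,interpolation=cv2.INTER_CUBIC));return d
E
python3 - <<'E'
from h import *
c={n:viewer.read_camera(n) for n in ["scene","side","wrist"]}
W=lambda a:np.array(a)/2.4+[235,40]
S=lambda a:np.array(a)/3.5+[280,170]
D=lambda a:np.array(a)/5+[250,150]
box=[("scene",(-80,-105,0),S((347,368))),("scene",(-80,-105,66),S((350,297))),("scene",(80,-105,66),S((535,207))),
("side",(80,105,66),D((115,265))),("side",(80,105,0),D((115,365))),("side",(-80,105,0),D((378,375)))]
bar=[("wrist",45.5,W((58,212))),("wrist",-45.5,W((90,480))),("side",-45.5,D((440,106))),("side",45.5,D((435,155)))]
def f(v,full=False):
    x,y,yaw,th=v;r=[]
    for n,p,u in box: r.append(proj(c[n],tw(p,x,y,yaw),n=="wrist")[0]-u)
    for n,yy,u in bar: r.append(proj(c[n],tw(lid(195,yy,th),x,y,yaw),n=="wrist")[0]-u)
    return np.array(r) if full else np.ravel(r)
s=least_squares(f,[.6,.05,0,.2],loss='soft_l1')
print(s.x.round(4));print(f(s.x,True).round(1).tolist())
x,y,yaw,th=s.x;print(tw(lid(195,0,th),x,y,yaw),tw([-25,0,36],x,y,yaw))
E
```

```text
[0.6108 0.0238 0.089  0.3243]
[[-0.6, 1.6], [0.2, -0.2], [0.4, -1.3], [-1.0, 0.0], [-0.2, 0.4], [-0.5, 0.1], [-0.4, 3.7], [-0.2, -5.3], [-0.3, -0.3], [-0.5, -2.2]]
[[0.50144428 0.01403616 0.12913903]] [[0.58594254 0.02158024 0.036     ]]
```

```bash
python3 - <<'E'
from h import *
c={n:viewer.read_camera(n) for n in ["scene","side","wrist"]}
W=lambda a:np.array(a)/2.4+[235,40]
S=lambda a:np.array(a)/3.5+[280,170]
D=lambda a:np.array(a)/5+[250,150]
box=[("scene",(-80,-105,0),S((347,368))),("scene",(-80,-105,66),S((350,297))),("scene",(80,-105,66),S((535,207))),
("side",(80,105,66),D((115,265))),("side",(80,105,0),D((115,365))),("side",(-80,105,0),D((378,375)))]
bar=[("wrist",1,W((58,212))),("wrist",-1,W((90,480))),("side",-1,D((440,106))),("side",1,D((435,155)))]
def f(v,full=False):
    x,y,yaw,th,L=v;r=[]
    for n,p,u in box: r.append(proj(c[n],tw(p,x,y,yaw),n=="wrist")[0]-u)
    for n,yy,u in bar: r.append(proj(c[n],tw(lid(195,yy*L*1000,th),x,y,yaw),n=="wrist")[0]-u)
    return np.array(r) if full else np.ravel(r)
s=least_squares(f,[.6,.05,0,.2,.05])
print(s.x.round(4));print(f(s.x,True).round(1).tolist())
x,y,yaw,th,L=s.x;print(tw(lid(195,0,th),x,y,yaw),tw([-25,0,36],x,y,yaw))
np.save("pose.npy",s.x[:4])
# overlay
im=c["wrist"]["img"][:,:,::-1].copy()
def seg(n,im,P):
    q=proj(c[n],P,n=="wrist")
    for a,b in zip(q[:-1],q[1:]): cv2.line(im,tuple(int(t) for t in a),tuple(int(t) for t in b),(0,0,255),1)
out=[]
for n,cr in (("wrist",(235,40,465,290)),("scene",(280,170,480,330))):
    im=c[n]["img"][:,:,::-1].copy()
    seg(n,im,tw(np.array([lid(195,-50,th),lid(195,50,th)]),x,y,yaw))
    seg(n,im,tw(np.array([lid(0,-105,th),lid(153,-105,th,3),lid(153,105,th,3),lid(0,105,th)]),x,y,yaw))
    seg(n,im,tw(np.array([(80,-105,66),(-80,-105,66),(-80,105,66),(80,105,66),(80,-105,66)]),x,y,yaw))
    a,b,e,g=cr;im=cv2.resize(im[b:g,a:e],(390,390));out.append(im)
cv2.imwrite("pics/ov.png",np.hstack(out))
E
```

```text
[0.6112 0.0222 0.0874 0.3062 0.0503]
[[-0.2, 2.0], [0.6, 0.1], [0.9, -1.0], [-1.0, -0.2], [-0.3, 0.2], [-0.6, -0.1], [-1.0, -0.2], [0.2, -0.3], [0.0, 0.2], [-0.3, -0.8]]
[[0.50070887 0.01249218 0.12578007]] [[0.58631061 0.01999408 0.036     ]]
```

View pics/ov.png

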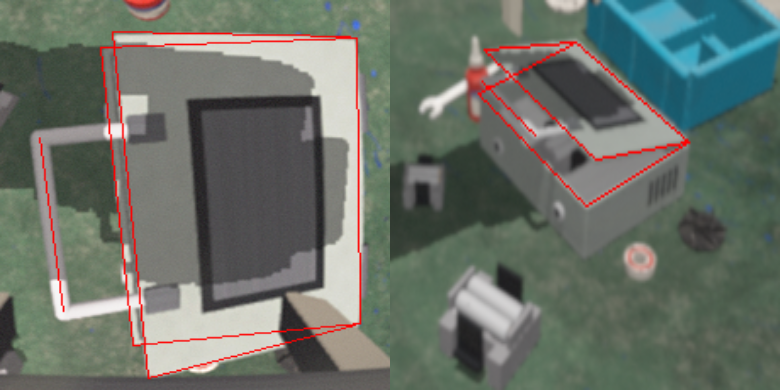

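The overlay fits the lid edges and the rim. The bar lies about 1 px left of the wrist-view line, and the lid is at about 0.3 rad. I'll move to just above the bar with the jaws partly closed and check there.

```bash
python3 - <<'E'
from h import *
x,y,yaw,th=np.load("pose.npy")
b=tw(lid(195,0,th),x,y,yaw)[0]
arm.move_gripper(0.036)
arm.move_to(list(b+[0,0,.025]),quat(yaw))
snap("wrist","w1",(160,100,500,400),2.2)
d=snap("side","d1",(230,90,400,250),4)
s=arm.observe();print(s["clock"],s["position"],s["width"],s["force"],b)
E
```

```text
2.0167 [0.50213548 0.0123199  0.15190196] 0.03572165543777279 [ 0.15400194 -0.06767673  0.65799057] [0.50070887 0.01249218 0.12578007]
```

View pics/w1.png

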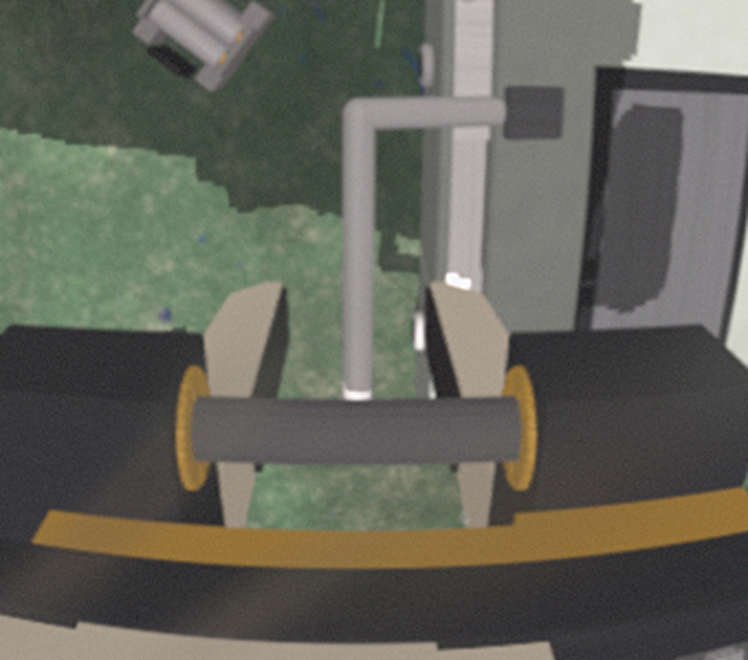

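View pics/d1.png

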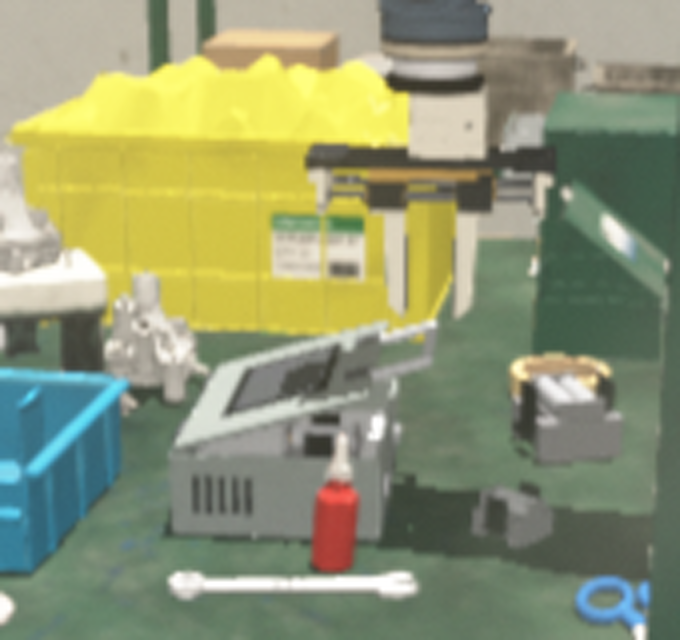

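The bar is centred between the finger tips (crop column about 358). I'll lower, grip, and follow the arc, watching the force.

```bash
python3 - <<'E'
from h import *
x,y,yaw,th=np.load("pose.npy")
off=np.array([0.001,0,-.019])
P=lambda t: tw(lid(195,0,t),x,y,yaw)[0]+off
arm.servo_line(list(P(th)),max_speed=.12)
arm.move_gripper(0.0)
s=arm.observe();print(s["clock"],s["position"],s["width"],s["force"].round(1))
for t in np.linspace(th,0.65,4)[1:]:
    arm.servo_line(list(P(t)),max_speed=.12)
    s=arm.observe();print(round(t,2),s["clock"],s["position"].round(3),s["width"].round(4),s["force"].round(1),s["moment"].round(1))
snap("side","d2",(230,90,400,250),4)
E
```

```text
3.1083 [0.50092581 0.01242464 0.10669178] 0.00810472494846869 [-6.  -0.6  2.9]Traceback (most recent call last):
  File "<stdin>", line 10, in <module>
AttributeError: 'float' object has no attribute 'round'
```

```bash
python3 - <<'E'
from h import *
x,y,yaw,th=np.load("pose.npy")
off=np.array([0.001,0,-.019])
P=lambda t: tw(lid(195,0,t),x,y,yaw)[0]+off
for t in np.linspace(th,0.65,4)[1:]:
    arm.servo_line(list(P(t)),max_speed=.12)
    s=arm.observe();print(round(t,2),s["clock"],s["position"].round(3),s["width"],s["force"].round(1),s["moment"].round(1))
snap("side","d2",(230,90,400,250),4)
E
```

```text
0.42 3.6917 [0.509 0.013 0.128] 0.007950410101725702 [-5.8 -1.6  4.3] [-0.3  1.1 -0. ]
0.54 4.025 [0.519 0.014 0.148] 0.007740674201571204 [-8.  -1.4  5.8] [-0.4  1.3 -0. ]
0.65 4.3583 [0.532 0.015 0.167] 0.007866415968325416 [-8.5 -1.8  8.1] [-0.4  1.6 -0.1]
```

View pics/d2.png

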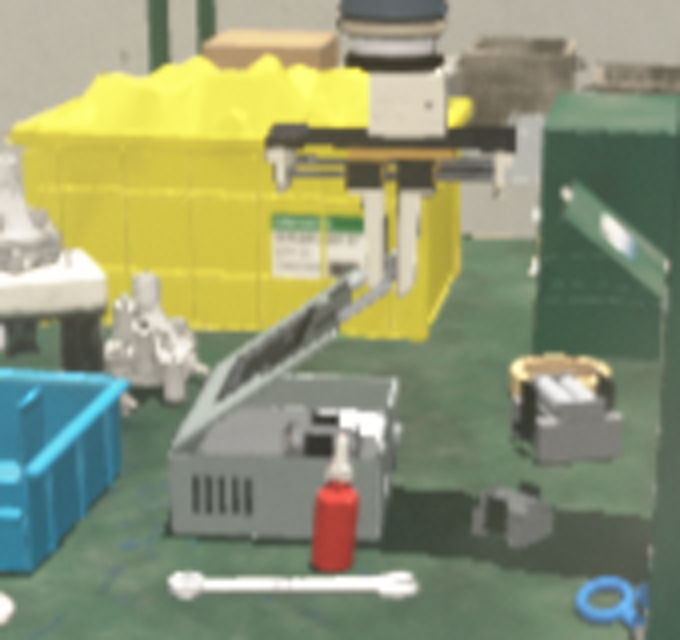

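The lid is following the gripper and forces are low. I'll carry on to upright.

```bash
python3 - <<'E'
from h import *
x,y,yaw,th=np.load("pose.npy")
off=np.array([0.001,0,-.019])
P=lambda t: tw(lid(195,0,t),x,y,yaw)[0]+off
for t in np.linspace(.65,1.57,8)[1:]:
    arm.servo_line(list(P(t)),max_speed=.12)
    s=arm.observe();print(round(t,2),s["clock"],s["position"].round(3),round(s["width"],4),s["force"].round(1),s["moment"].round(1))
    if abs(s["force"]).max()>30: break
snap("side","d3",(230,60,400,220),4)
E
```

```text
0.78 4.775 [0.549 0.016 0.186] 0.0082 [-10.3  -2.3  12.9] [-0.5  1.9  0. ]
0.91 5.1417 [0.568 0.018 0.204] 0.0082 [-10.9  -2.4  16.2] [-0.4  1.9 -0. ]
1.04 5.5083 [0.59  0.02  0.219] 0.008 [-6.3 -2.5 12.4] [-0.4  1.2 -0. ]
1.18 5.875 [0.613 0.022 0.23 ] 0.0079 [-3.3 -2.6 11.4] [-0.5  0.6  0. ]
1.31 6.2417 [0.637 0.024 0.237] 0.0077 [ 0.6 -2.9  7. ] [-0.6  0.1  0. ]
1.44 6.6083 [0.662 0.026 0.242] 0.0076 [ 0.8 -3.6  6.4] [-0.7 -0.1 -0.1]
1.57 6.975 [0.688 0.028 0.243] 0.0077 [ 1.7 -3.5  5.2] [-0.7 -0.3 -0. ]
```

View pics/d3.png

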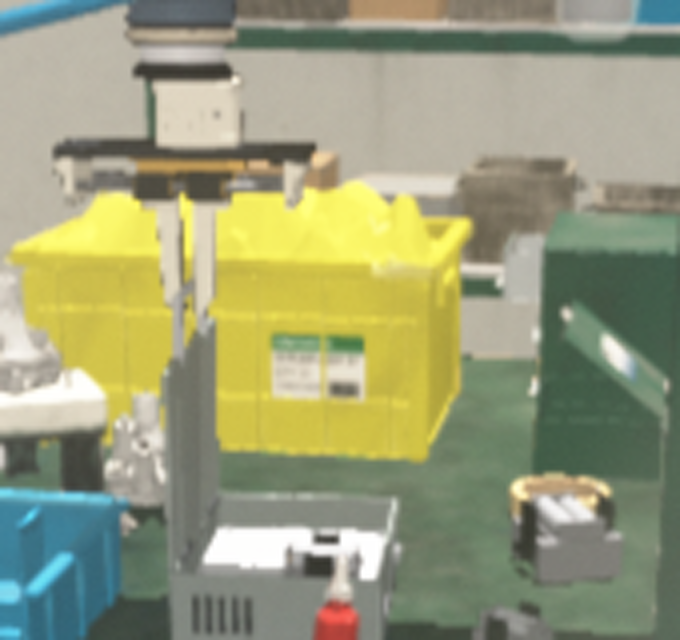

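The lid stands upright. I'll release, rise clear, go above the bay with the jaws turned along tester y, and look.

```bash
python3 - <<'E'
from h import *
x,y,yaw,th=np.load("pose.npy")
arm.move_gripper(0.036)
p=arm.observe()["position"]
arm.servo_line([p[0],p[1],0.305],max_speed=.15)
bay=tw([-25,0,36],x,y,yaw)[0]
arm.move_to([bay[0]-.02,bay[1],.30],quat(yaw+np.pi/2))
arm.move_gripper(0.093)
s=arm.observe();print(s["clock"],s["qpos"].round(2),s["position"].round(4),s["width"],s["force"].round(1))
snap("wrist","w3",None,1.25)
snap("side","d4",(230,60,400,220),4)
snap("scene","s4",(280,110,480,330),2.7)
E
```

```text
10.7083 [-0.05  0.31  1.5  -0.    1.33 -1.71] [0.5663 0.02   0.3   ] 0.09307478375494732 [-0.1 -0.1  1.1]
```

View pics/w3.png

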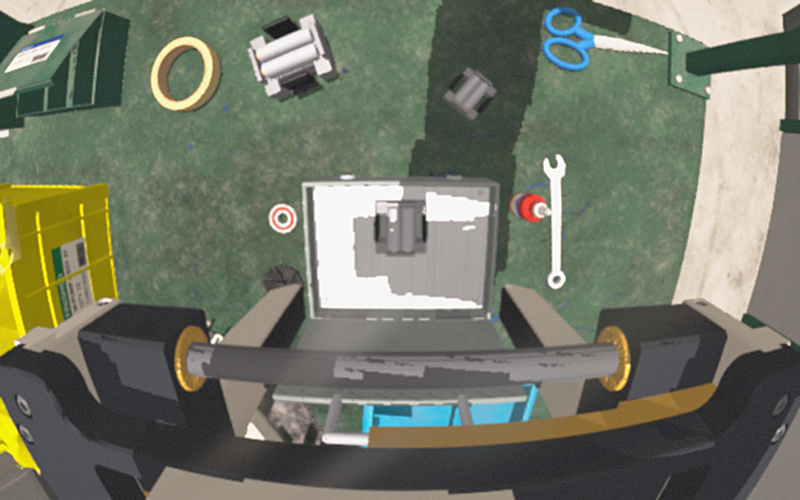

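View pics/d4.png

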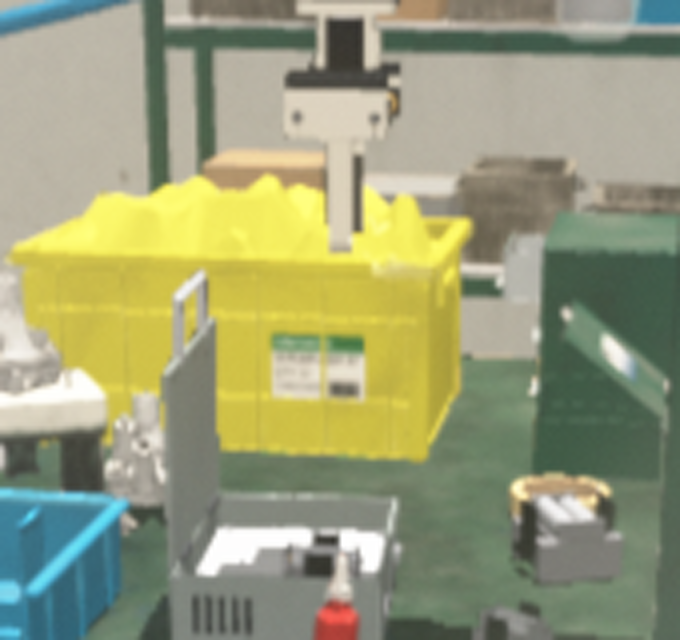

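View pics/s4.png

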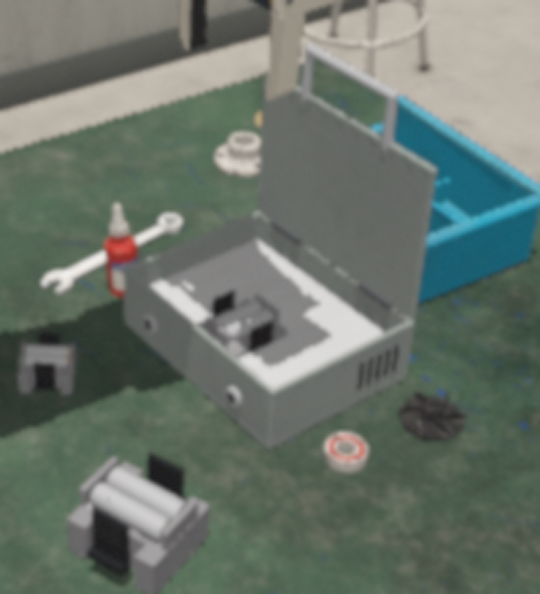

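The lid stands upright on its own. The target is the cassette in the bay at wrist (401,227) in the 1.25x picture. The decoys, at (293,55) and (470,93), are outside the tester. Now a close crop with the predicted cassette and rim drawn in.

```bash
python3 - <<'E'
from h import *
x,y,yaw,th=np.load("pose.npy")
d=viewer.read_camera("wrist")
raw=cv2.imread("pics/w3_raw.png")
K=4.4;X0,Y0=232,135
a=cv2.resize(raw[Y0:Y0+130,X0:X0+175],None,fx=K,fy=K,interpolation=cv2.INTER_CUBIC)
cv2.imwrite("pics/w3a.png",a)
b=a.copy()
def rect(P,col):
    q=((proj(d,tw(np.array(P),x,y,yaw),True)-[X0,Y0]+.5)*K-.5).astype(int)
    cv2.polylines(b,[q.reshape(-1,1,2)],True,col,1)
rect([(-80,-105,66),(-80,105,66),(80,105,66),(80,-105,66)],(0,0,255))
rect([(-55,-28,58),(-55,28,58),(5,28,58),(5,-28,58)],(0,255,0))
for s in(1,-1): rect([(-37,s*28.5,58),(-13,s*28.5,58)],(255,0,255))
cv2.imwrite("pics/w3b.png",b)
E
```

```text
(no output)
```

View pics/w3a.png

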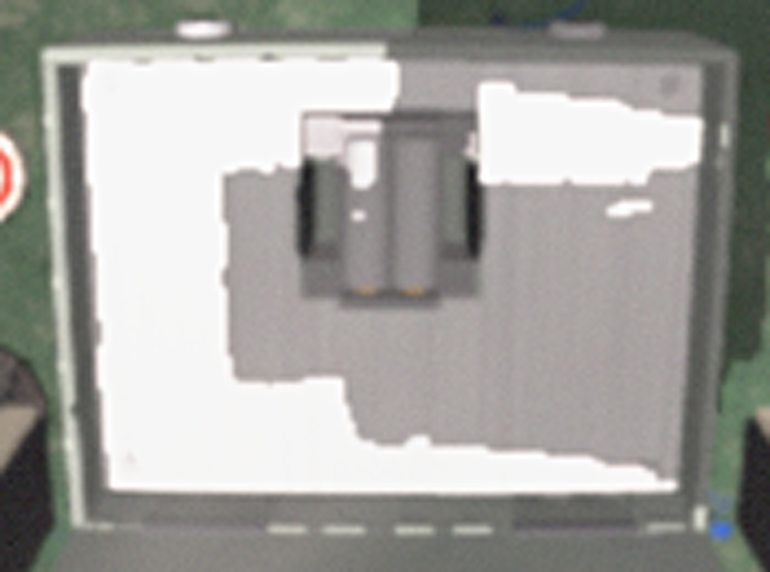

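View pics/w3b.png

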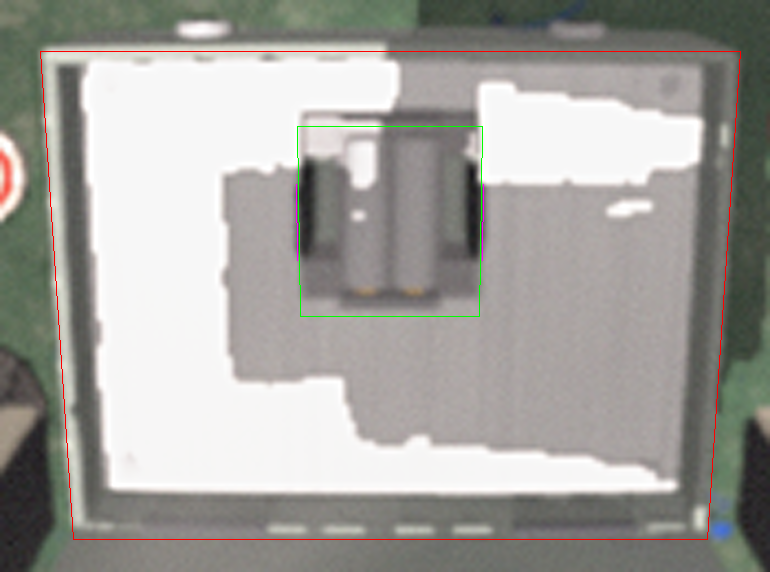

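```bash
python3 - <<'E'
from h import *
x,y,yaw,th=np.load("pose.npy")
out=[]
for n,f,(X0,Y0,X1,Y1) in (("scene","s4_raw",(315,180,445,280)),("side","d4_raw",(265,175,335,229))):
    d=viewer.read_camera(n);raw=cv2.imread(f"pics/{f}.png");K=390/(X1-X0)
    a=cv2.resize(raw[Y0:Y1,X0:X1],None,fx=K,fy=K,interpolation=cv2.INTER_CUBIC);b=a.copy()
    def rect(P,col):
        q=((proj(d,tw(np.array(P),x,y,yaw),False)-[X0,Y0]+.5)*K-.5).astype(int)
        cv2.polylines(b,[q.reshape(-1,1,2)],True,col,1)
    rect([(-80,-105,66),(-80,105,66),(80,105,66),(80,-105,66)],(0,0,255))
    rect([(-55,-28,46),(-55,28,46),(5,28,46),(5,-28,46)],(0,255,0))
    for s in(1,-1): rect([(-37,s*28.5,58),(-13,s*28.5,58),(-13,s*28.5,36),(-37,s*28.5,36)],(255,0,255))
    out.append(np.vstack([a,b]))
cv2.imwrite("pics/ov4.png",np.hstack([o[:600] for o in out]))
E
```

```text
(no output)
```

View pics/ov4.png

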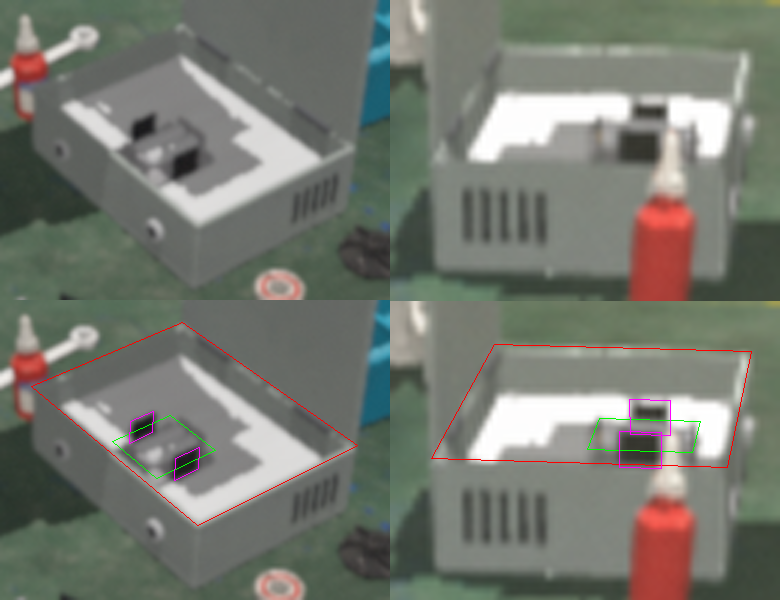

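Predicted and seen positions agree to about 2 mm in the scene and side views. The wrist view puts the cassette 2–4 mm nearer the robot, so I'll aim 1.5 mm nearer, which the 24 mm tab tolerates. Descending, with a check before closing.

```bash
python3 - <<'E'
from h import *
x,y,yaw,th=np.load("pose.npy")
g=tw([-26.5,0,0],x,y,yaw)[0]
arm.move_to([g[0],g[1],.16],quat(yaw+np.pi/2))
arm.servo_line([g[0],g[1],.062],max_speed=.12)
s=arm.observe();print(s["clock"],s["position"].round(4),s["width"],s["force"].round(1))
snap("wrist","w5",(160,100,480,340),2.4)
snap("scene","s5",(315,160,445,280),4.5)
E
```

```text
12.5917 [0.5854 0.0198 0.0629] 0.09318661080735921 [-0.6  0.5  0.3]
```

View pics/w5.png

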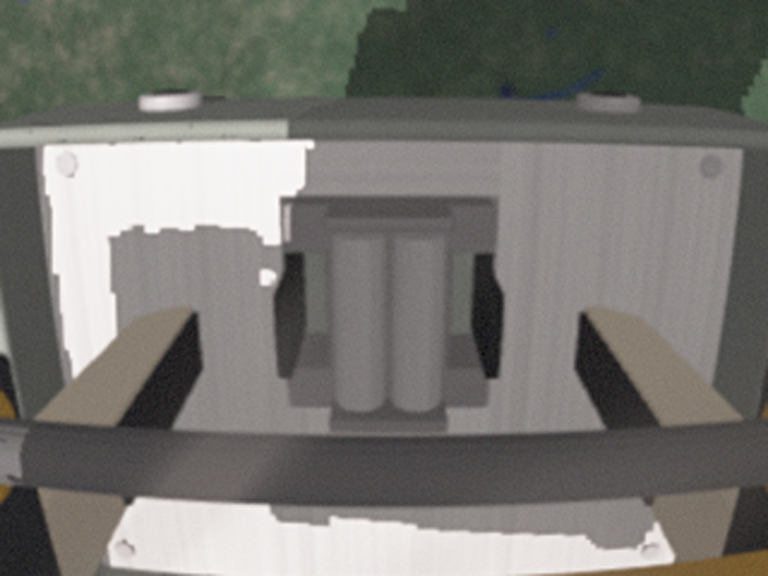

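View pics/s5.png

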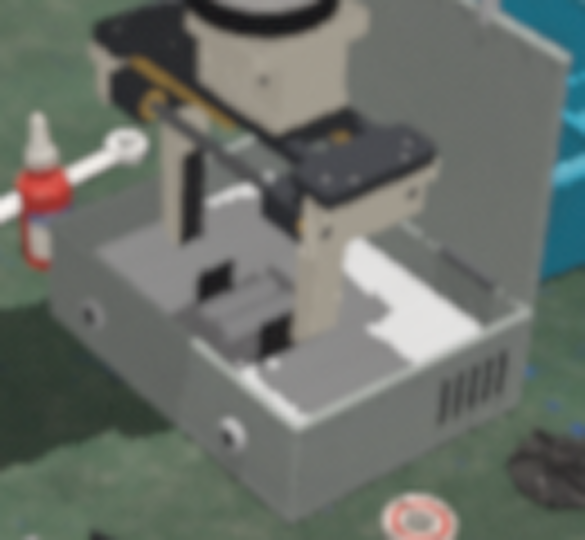

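In the wrist crop the catches (columns 276 and 499) are centred between the tips (200 and 577). Along tester x the pads sit about 2 mm past the tab centre (row 341 against about 330), so I'll shift 2 mm nearer, lower and close.

```bash
python3 - <<'E'
from h import *
x,y,yaw,th=np.load("pose.npy")
g=tw([-28.5,0,0],x,y,yaw)[0]
arm.servo_line([g[0],g[1],.055],max_speed=.08)
arm.servo_line([g[0],g[1],.0390],max_speed=.06)
s=arm.observe();print(s["clock"],s["position"].round(4),s["width"],s["force"].round(1))
arm.move_gripper(0.0)
arm.pause(.3)
s=arm.observe();print(s["clock"],s["position"].round(4),s["width"],s["force"].round(1),s["moment"].round(2))
snap("wrist","w6",(160,100,480,340),2.4)
snap("scene","s6",(315,160,445,280),4.5)
E
```

```text
13.3583 [0.5826 0.0197 0.0385] 0.0929736651814889 [-0.2 -0.5  0.4]
14.5417 [0.5829 0.0197 0.0395] 0.04140602750919178 [-2.3  0.4  7.1] [ 0.18  0.41 -0.09]
```

View pics/w6.png

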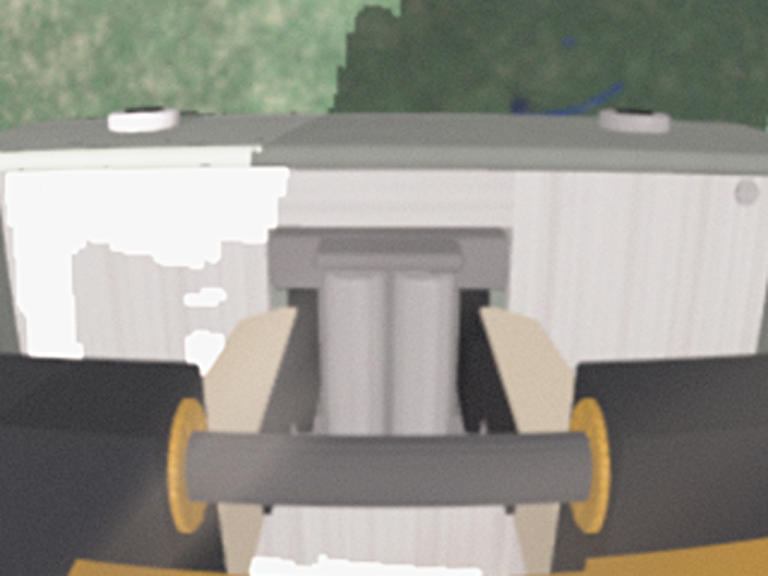

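The width settled at 41.4 mm. Both catches fully in should give 43 mm, and the bar likewise read about 1 mm low, so this fits. Lifting a little first.

```bash
python3 - <<'E'
from h import *
p=arm.observe()["position"]
for z,v in ((.046,.03),(.06,.05),(.175,.08)):
    arm.servo_line([p[0],p[1],z],max_speed=v)
    s=arm.observe();print(s["clock"],s["position"].round(4),round(s["width"],4),s["force"].round(1),s["moment"].round(2))
    if abs(s["force"]).max()>15: print("stop");break
snap("wrist","w7",(160,100,480,340),2.4)
snap("scene","s7",(280,90,480,290),2.9)
snap("side","d7",(240,60,400,220),3.7)
E
```

```text
15.025 [0.5828 0.0197 0.046 ] 0.0406 [ 0.1 -0.4 -1.9] [ 0.11 -0.07 -0.03]
15.4583 [0.583  0.0197 0.0604] 0.0411 [ 0.2 -0.3 -3.1] [ 0.09 -0.01  0.06]
17.05 [0.5826 0.0197 0.1745] 0.0414 [-0.8 -1.1 -2.6] [ 0.12 -0.05  0.06]
```

View pics/w7.png

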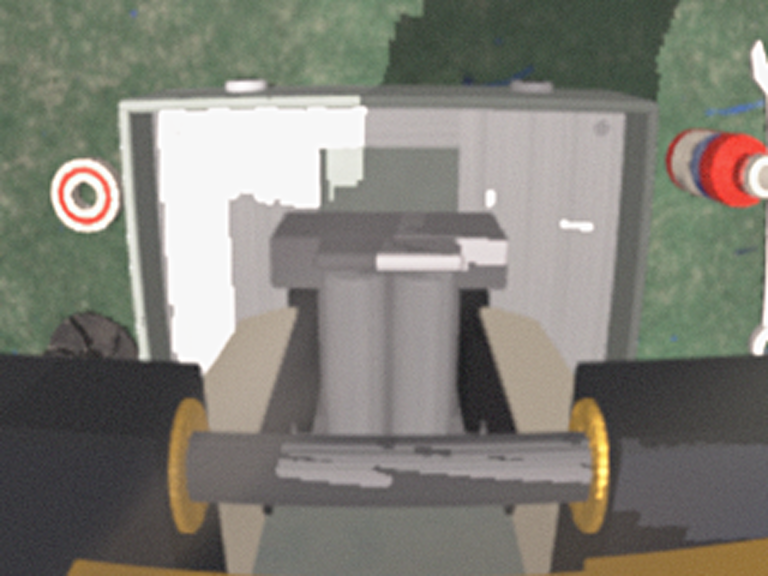

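View pics/s7.png

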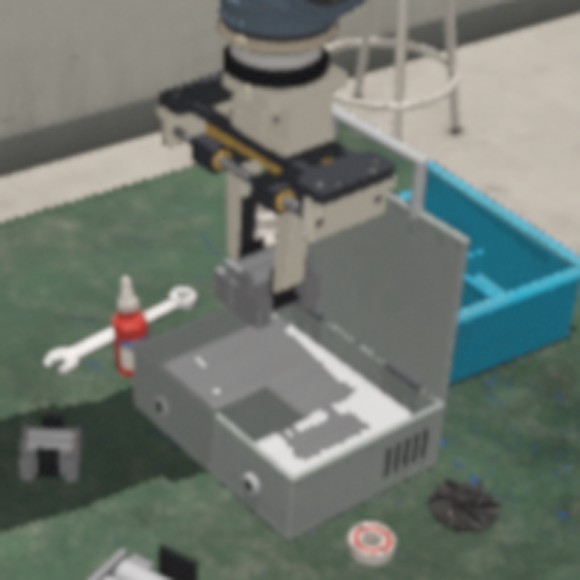

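View pics/d7.png

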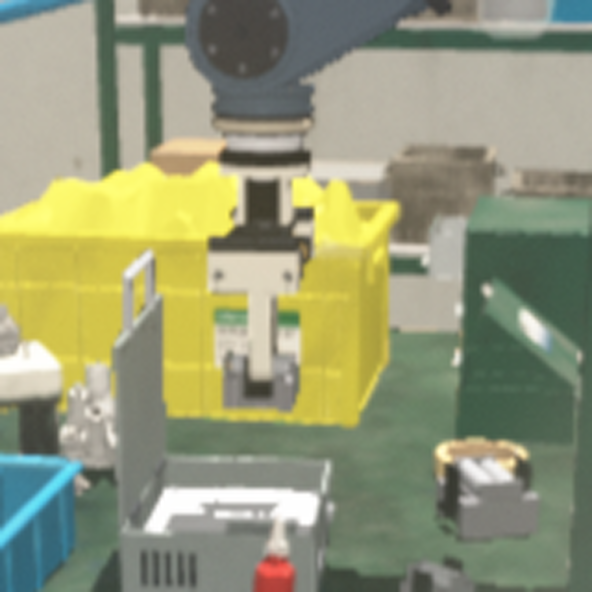

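The bay is empty and the cassette hangs level in the gripper, with the lid upright. A short stillness check, then I'll hand it in.

```bash
python3 - <<'E'
from h import *
arm.pause(1.0)
s=arm.observe();print(s["clock"],s["position"].round(4),round(s["width"],4),s["force"].round(1),s["dq"].round(3))
snap("side","d8",(240,60,400,220),3.7)
a=cv2.imread("pics/d7_raw.png").astype(int);b=cv2.imread("pics/d8_raw.png").astype(int);print((abs(a-b).max(2)[60:220,240:400]>40).sum())
arm.job_done()
E
```

```text
18.2 [0.5829 0.0197 0.175 ] 0.0412 [-0.2  0.7 -1.8] [-0.    -0.001  0.    -0.001  0.001  0.   ]
12
the job is handed in; nothing more can be done
```

View pics/d8.png

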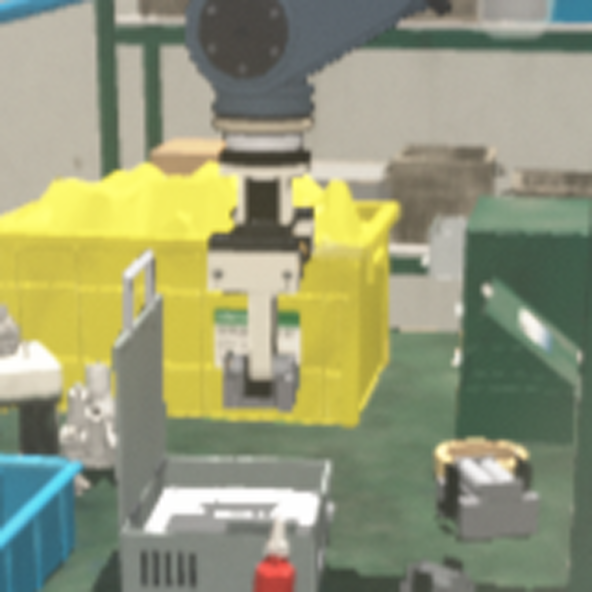

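I raised the lid by its bar to upright and left it standing. I then squeezed both catches, lifted the cassette straight out, and handed the job in at about 18 s with it still held.

**Last checks:**
- **Held and level:** the cassette looks level and did not move over a 1 s pause. The wrist carries about 2–3 N downward, which fits its 0.25 kg.
- **Height:** its underside is about 81 mm above the rim, worked out from how far the tool rose.
- **Lid and bay:** the lid stands upright, the bay is empty, and the bystanders in view look undisturbed.
- **Forces:** the largest force I read at the tool was about 16 N, while raising the lid.

**Readings that disagreed:**
- **Cassette position:** before the grasp, the wrist camera put the cassette 2–4 mm nearer the robot than the other cameras did. I moved the grip 3.5 mm nearer in all.
- **Catch width:** the gripper reads 41.2 mm where fully squeezed catches should give 43 mm. It also read about 1 mm low on the 9 mm bar, so I take both catches to be fully in, but I have no direct reading of them.

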